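# Unlock the thaw chute and catch the fittings

## Robot

A 6-joint arm with a two-finger parallel gripper is mounted at the origin on the work surface. World frame = base frame: x ahead of the robot, y to its left, z up, the work surface at z = 0. Lengths are in m, angles in rad, forces in N, time in s.
With the tool pointing down it reaches from about 0.275 to 0.75 m from the base axis. Payload 10.2 kg.
Tool frame: the origin (TCP) lies at the very end of the fingers, on their centre line; the grasp point (between the pads) lies 19 mm behind it (r.tcp_to_grasp is the distance from the TCP to the grasp point, in m); z points along the fingers, y is the line along which they close (so a half turn about z gives the same grasp; the last joint's range is limited). The gripper opens to 88 mm and grips with 3 to 60 N. Pads are 18 mm wide; open, the fingers measure 123 mm over their backs; the gripper's body (75 mm by 187 mm) begins 45 mm behind the grasp point.
Start: joints at [-1.367, 0.313, 1.498, -0, 1.331, -0.223], TCP at [0.217, -0.478, 0.239] pointing down, gripper open.
Joint ranges: [-2.94, 2.94], [-0.97, 2.17], [0.19, 2.56], [-1.23, 4.37], [0.02, 3.11], [-2.88, 2.88]. Speed limits (rad/s): [2.39, 2.39, 3.01, 3.14, 3.14, 3.14].

## Interface

Orientations are given as [roll, pitch, yaw] about the fixed x, y, z axes, in that order (R = Rz(yaw) Ry(pitch) Rx(roll)).
In Python, from station import r gives the robot as it stands. The module is installed in compiled form; this text tells all that it offers.
- The arm moves only by the shell command python3 -m crank 'ROWS'. ROWS is text: rows parted by semicolons, each of 7 numbers parted by spaces: the turn, a rotation vector about the world's x, y, z in units of 5 degrees (1.0 is 5 degrees), then the shift along the world's x, y, z in units of 30 mm (1.0 is 30 mm), then the closure, from 0 (fully open) to 1 (shut). In form: wx wy wz x y z claw; .... A call has 1 to 12 rows; each row is the pose to reach, as a shift and turn from the pose commanded when the call began; what a row does not reach only later rows make up. A row lasts 1/12 s, in which the tool goes at most 41.7 mm and 7.16 degrees, less where a joint would pass 70% of its speed; a pose out of reach is approached as far as the arm can. A call with a gripper value outside its range is refused whole. The fingers move at their own pace and stop on an object; the grip force is fixed at half the most. Time passes only in rows, so rows that repeat a pose let the fingers close. It gives the time, the measured TCP pose, the force, the opening and the grip force at its end, in the units of the state.
- r.state(): the state, without advancing time (a new reading comes with each control period).
- r.snapshot(name): name is "scene" or "top"; returns a dict with "color" (400x640x3 uint8, red, green, blue), "fx", "fy", "cx", "cy" (pixels), "k1" (the pictures are not rectified: a ray, as slopes to the right and down, at radius r is drawn at 1 + k1 r^2 times it, then the intrinsics apply), "extrinsics" (4x4, takes a point from world to camera coordinates). Camera axes: x right, y up, looking along -z (the intrinsics and any distortion apply to the point x, -y, -z); pixel columns grow to the right and rows downward; lengths in m; the calibration is good to about 2 mm. A picture is of the moment at which its call begins. There is no depth.
- r.sign_off(): hands the job in; it is judged then, once.
Trained networks look in a picture, given as the dict that the camera call returned (one of the last four; its "shot" number tells which), for a name from the list of things; names that differ only in an ending like _2 or _b are one class to them, and where a whole thing is asked for, a point or a joint stands for the part that bears it (a point fixed in the world has none). Each returns a list of dicts, best first, with "score" (0 to 1); they miss things now and then, are a little off and sometimes report something else, mostly with a low value. They report only what shows in the picture. A call takes as long as a camera call. They do not tell look-alikes from the thing itself.
- r.silhouettes(picture, thing): "region" (400x640 bool, what is visible of it) and "box" ([left, top, width, height] in pixels, round what is visible of it).
The state is a dict: "time": time; "qpos": joint angles; "joint_velocities": joint speeds; "tau": joint torques, N m; "ee_pos": TCP position; "tool_rot": TCP orientation; "wrist_force": force on the tool from outside, world axes, zero at the start; "wrist_torque": the same for the moment, N m; "grip_width": opening from 0.0 (shut) to 1.0 (fully open); "grip_force": force on a finger pad.
Only numpy, scipy, OpenCV 4.12 (cv2) and the standard library are available. Lean on these libraries where they do the work, as an engineer would, in place of code of your own. Each camera call takes 0.05 s, during which the arm holds its last target. There are 200 camera calls.

## Task

Collect every loose square copper fitting in the aluminium catch pan: flip the lever of the ratchet to loosen, swing the ratchet until the lock bolt is at least three quarters of a turn back from tight, then hold the pan under the chute's lip and push the release paddle in with it so that the waiting fittings slide into the pan. Put the stray fittings lying on the bench (and any that miss) into the pan too, flip the ratchet's lever back to tighten once all those from the chute are in the pan, without screwing the bolt back in, and leave the pan with all fittings standing on the middle of the round rubber mat, gate shut, the other things on the bench left alone.

Things in the scene. Friction and masses are not known exactly. Their poses are not given: they have to be found in the camera images.
- chute_lip (a point): Middle of the pouring lip of a tilted, slippery steel chute, 85 mm above the bench; x points level into the chute, away from the robot, y left across it, z up. The chute is 132 mm wide inside and falls 22 degrees towards the robot. A sliding gate at the lip holds back 2 to 4 copper fittings; when it lifts they slide off and land up to about 80 mm in front (-x) of the lip.
- station: The fixed chute station, its place and turn vary: origin on the bench straight under the lip, axes as chute_lip. The gate's frame at the lip is 205 mm tall and 156 mm wide. Below the lip the space is free from y -140 to +140 mm and x -150 mm to the paddle; legs begin at x = 90 mm. The ratchet and its lock bolt stand at its left.
- paddle_face (a point): Middle of the front face (80 mm wide, 10 to 56 mm up) of the aluminium release paddle under the lip, 5.5 mm behind it. Pushed in along x of chute_lip, for example by the pan's back wall, it lifts the gate 1.6 times as far; fittings pass from about 20 mm. Takes 3 to 7 N, moves sluggishly (push slowly) and springs back, shutting the gate. The lock bolt blocks it after 2 mm until backed off.
- paddle (a joint): Travel of the paddle: 0 at rest (gate shut) to 0.034 m pushed fully in. A bar 14 to 24 mm above the bench joins it, outside the pan's way, to the lock bolt on the left.
- bolt_axis (a point): Point on the upright axis of the lock bolt, 50 mm above the bench, left of the chute (x -50 mm, y +230 mm in the frame of chute_lip). The bolt's hex head (42 mm) sits under the ratchet's round head (72 mm wide, top 90 mm above the bench); the ratchet stays on it, level.
- bolt (a joint): Turn of the lock bolt in rad, right-handed: 0 tight, growing as it is loosened (counter-clockwise seen from above), at most 6.6; starts between 0 and 1. Its shank rises 25 mm a turn and lets the paddle pass from about 4.4 rad; three quarters of a turn is 4.7. Stiff, about 0.8 N m.
- ratchet (a joint): Swing of the ratchet handle about the bolt axis, rad, positive counter-clockwise seen from above, stops at -0.75 and +0.75. At 0 the handle points along -x of chute_lip; as it grows the handle's end moves to the right (-y). Drives the bolt in one sense, clicks back freely in the other (24 clicks a turn: up to 0.26 rad lost at each reversal). Stays where left.
- ratchet_grip (a point): Middle (112 mm above the bench) of the upright round black post, 24 mm thick, at the outer end of the ratchet handle, 140 mm from the bolt axis; the post stands from 86 to 138 mm. The handle bar below it is 24 mm wide. The post can be gripped or pushed from either side.
- lever (a joint): Reversing lever of the ratchet, rad relative to the handle; it snaps over the middle to either side and rests at 0.15 to 0.3 in size. Negative (tip to the right, -y, seen along the handle from its end): the ratchet drives clockwise, tightening. Positive (tip to the left): it drives counter-clockwise, loosening. Starts negative.
- lever_tip (a point): Middle (117 mm up) of the small upright post, 14 mm thick, 98 to 136 mm above the bench, on the free end of the dark lever lying on the ratchet head. The lever pivots on the handle 89 mm from the bolt axis and points to the axis; its tip moves 26 mm to either side of it, across the handle. A sideways push of about 1 N past the middle flips it and hardly turns the handle.
- pan_lug (a point): Grip point of the loose aluminium catch pan (0.2 to 0.33 kg): an upright plate 8 mm thick (along x), 46 mm wide (y), 24 to 90 mm above the pan's underside, the point at 68 mm, 104 mm in front (-x) of the pan's middle, with 36 mm clear between plate and pan. Axes as the pan: x from lug to pan, z up. The lug starts roughly towards the robot.
- pan_floor (a point): Middle of the catch pan's inner floor, 4 mm above its underside. The pan is 128 mm along x, 168 mm along y outside, walls 4 mm; the front wall (-x, lug side) is 75 mm tall, the others 55 mm; the back wall's outer face is at x +64 mm. The pan can be slid over the bench.
- mat: Flat round black rubber mat, 190 mm across and 1 mm thick, lying on the bench (too thin to hinder sliding), origin at its middle.
- fit1_mid (a point): Copper fitting waiting in the chute (or absent): a square 28 mm block with a round stub 18 mm thick and 12 mm long on its +x face, 50 g; the point is the middle of the block.
- fit2_mid (a point): Copper fitting waiting in the chute (or absent): a square 28 mm block with a round stub 18 mm thick and 12 mm long on its +x face, 50 g; the point is the middle of the block.
- fit3_mid (a point): Copper fitting waiting in the chute (or absent): a square 28 mm block with a round stub 18 mm thick and 12 mm long on its +x face, 50 g; the point is the middle of the block.
- fit4_mid (a point): Copper fitting waiting in the chute (or absent): a square 28 mm block with a round stub 18 mm thick and 12 mm long on its +x face, 50 g; the point is the middle of the block.
- stray1_mid (a point): Stray copper fitting of the same kind lying on the bench (or absent), point at the middle of its 28 mm block, 14 mm up; stub along its +x.
- stray2_mid (a point): Stray copper fitting of the same kind lying on the bench (or absent), point at the middle of its 28 mm block, 14 mm up; stub along its +x.
- stray3_mid (a point): Stray copper fitting of the same kind lying on the bench (or absent), point at the middle of its 28 mm block, 14 mm up; stub along its +x.
- neck_plug: Bystander: frosted aluminium dewar neck plug, 70 mm across and 70 mm tall, standing; origin under its middle.
- handwheel: Bystander: black valve handwheel, 104 mm across, lying flat; origin at its middle.
- coupling: Bystander: brass bayonet coupling half, 44 mm across, 55 mm tall, standing; origin under it.
Not all that is in view belongs to the job. Leave any purple or red look-alike of the part that bears stray1_mid alone.

How it is judged:
On the way, in this order (a step that is already met when the one before it is completed fails the run):
1. the ratchet's reversing lever is flipped over to the loosening side (value of joint lever above 0.08 rad), for 0.2 s.
2. the lock bolt is backed off at least three quarters of a turn from tight (value of joint bolt above 4.7 rad), for 0.2 s.
3. the paddle is pushed in and the gate opens while the pan is under the chute's lip (value of joint paddle above 0.02 m and horizontal distance between pan_floor and chute_lip below 0.065 m), for 0.1 s.
4. all the fittings from the chute are in the pan (x of fit1_mid in the frame of pan_floor between -0.062 and 0.062 m and y of fit1_mid in the frame of pan_floor between -0.08 and 0.08 m and z of fit1_mid in the frame of pan_floor between 0.005 and 0.055 m and x of fit2_mid in the frame of pan_floor between -0.062 and 0.062 m and y of fit2_mid in the frame of pan_floor between -0.08 and 0.08 m and z of fit2_mid in the frame of pan_floor between 0.005 and 0.055 m and x of fit3_mid in the frame of pan_floor between -0.062 and 0.062 m and y of fit3_mid in the frame of pan_floor between -0.08 and 0.08 m and z of fit3_mid in the frame of pan_floor between 0.005 and 0.055 m and x of fit4_mid in the frame of pan_floor between -0.062 and 0.062 m and y of fit4_mid in the frame of pan_floor between -0.08 and 0.08 m and z of fit4_mid in the frame of pan_floor between 0.005 and 0.055 m), for 0.2 s.
5. the lever is flipped back to the tightening side (value of joint lever below -0.08 rad), for 0.2 s.
At the end, for the whole second after the job is handed in: Every present copper fitting is in the pan; the pan rests upright on the bench, its middle within 40 mm of the mat's; the lever is on the tightening side (below -0.08 rad), the bolt at least 4.6 rad back, the paddle out (under 5 mm); the pan is at rest (all of step 4 and x of stray1_mid in the frame of pan_floor between -0.062 and 0.062 m and y of stray1_mid in the frame of pan_floor between -0.08 and 0.08 m and z of stray1_mid in the frame of pan_floor between 0.005 and 0.055 m and x of stray2_mid in the frame of pan_floor between -0.062 and 0.062 m and y of stray2_mid in the frame of pan_floor between -0.08 and 0.08 m and z of stray2_mid in the frame of pan_floor between 0.005 and 0.055 m and x of stray3_mid in the frame of pan_floor between -0.062 and 0.062 m and y of stray3_mid in the frame of pan_floor between -0.08 and 0.08 m and z of stray3_mid in the frame of pan_floor between 0.005 and 0.055 m and horizontal distance between pan_floor and mat below 0.04 m and height (world z) of pan_floor below 0.012 m and angle between pan_floor's own z axis and vertical below 0.1 rad and value of joint lever below -0.08 rad and value of joint bolt above 4.6 rad and value of joint paddle below 0.005 m and linear speed of pan below 0.02 m/s); the robot touches nothing.
It fails at once if a bystander (neck plug, handwheel, coupling half) is shoved more than 5 cm from its place (distance of any of neck_plug, handwheel, coupling from where it was at the start of the episode above 0.05 m).
Of fit1, fit2, fit3, fit4 only 2 to 4 are there at a start; the rules pass over those that are not, and their reading is None.
Of stray1, stray2, stray3 only 1 to 3 are there at a start; the rules pass over those that are not, and their reading is None.
At some moment in a run one of pan, stray1, stray2, stray3 may be knocked a few centimetres aside while the robot is not near it.
Once in a run the grip may slacken for a moment while it holds something.
It also fails if it takes over 210 s, if anything falls off the work surface, if the arm or the gripper's body presses on something with over 40 N, if the wrist force passes 120 N, or if a joint passes its speed limit or range.

## Working session

There is one attempt and no reset: what is moved stays moved. The work goes in short steps, Python scripts to look and compute and a shell command to move; the robot and the scene stay as the last step left them, time stands still between calls to the robot, and variables do not carry over. Pictures are saved under pics/ and viewed, at most 14 in all, crops included, and the job is handed in when it is done.

```bash
mkdir -p pics
cat > h.py <<'E'
import numpy as np, cv2
from station import r
def ray(p,u,v):
    x=(u-p["cx"])/p["fx"]; y=(v-p["cy"])/p["fy"]
    K=np.eye(3); d=np.array([p["k1"],0,0,0,0],float)
    q=cv2.undistortPoints(np.array([[[x,y]]],float),K,d)[0,0]
    E=np.array(p["extrinsics"]); R=E[:3,:3]; t=E[:3,3]
    return -R.T@t, R.T@np.array([q[0],-q[1],-1.0])
def at(p,u,v,z):
    o,d=ray(p,u,v); return (o+d*(z-o[2])/d[2])
def px(p,X):
    E=np.array(p["extrinsics"]); c=E[:3,:3]@np.array(X,float)+E[:3,3]
    x,y=c[0]/-c[2],-c[1]/-c[2]; s=1+p["k1"]*(x*x+y*y)
    return np.array([p["cx"]+p["fx"]*x*s,p["cy"]+p["fy"]*y*s])
def save(p,n): cv2.imwrite("pics/"+n,p["color"][:,:,::-1])
def crop(p,n,u0,v0,u1,v1,k): cv2.imwrite("pics/"+n,cv2.resize(np.ascontiguousarray(p["color"][v0:v1,u0:u1,::-1]),None,fx=k,fy=k,interpolation=cv2.INTER_CUBIC))
def find(p,n,z,mn=0.3):
    out=[]
    for d in r.silhouettes(p,n):
        if d["score"]<mn: continue
        m=d["region"]; vs,us=np.nonzero(m)
        if len(us)==0: continue
        col=np.median(p["color"][m],0)
        out.append((round(d["score"],2),[int(us.mean()),int(vs.mean())],[round(float(b)) for b in d["box"]],np.round(at(p,us.mean(),vs.mean(),z)[:2],3).tolist(),col.astype(int).tolist()))
    return out
E
python3 - <<'E'
from h import *
s=r.state(); print({k:np.round(v,3).tolist() for k,v in s.items()})
for n in("top","scene"):
    p=r.snapshot(n); save(p,n+"0.png"); print(n,p["fx"],p["k1"],np.round(ray(p,320,200)[0],2))
    for t,z in (("stray1_mid",.014),("pan_lug",.03),("mat",0),("neck_plug",.035),("handwheel",.01),("coupling",.03),("ratchet_grip",.1),("lever_tip",.11),("bolt",.06),("paddle",.03),("station",.05)):
        print(t,find(p,t,z))
E
```

```text
{'time': 0.0, 'qpos': [-1.367, 0.313, 1.498, -0.0, 1.331, -0.223], 'joint_velocities': [0.001, -0.002, 0.0, 0.0, -0.0, -0.001], 'tau': [-0.002, -40.221, -25.227, 0.069, 0.035, -0.0], 'ee_pos': [0.217, -0.478, 0.238], 'tool_rot': [-3.14, -0.0, 0.427], 'wrist_force': [0.107, 0.768, 0.705], 'wrist_torque': [-0.007, 0.033, -0.003], 'grip_force': 0.0, 'grip_width': 1.003}
top 382.5445108470069 -0.05469496964540266 [0.46 0.01 1.05]
stray1_mid [(0.74, [250, 265], [241, 262, 16, 12], [0.341, 0.173], [151, 48, 45]), (0.42, [307, 220], [303, 213, 10, 15], [0.459, 0.017], [160, 104, 73])]
pan_lug [(0.67, [448, 222], [411, 184, 79, 75], [0.447, -0.366], [154, 156, 159])]
mat [(0.58, [382, 205], [350, 172, 68, 67], [0.498, -0.192], [31, 29, 29])]
neck_plug [(0.67, [161, 184], [147, 166, 30, 35], [0.564, 0.404], [38, 38, 38])]
handwheel [(0.67, [297, 130], [223, 62, 142, 186], [0.707, 0.041], [126, 129, 127])]
coupling [(0.51, [476, 156], [463, 147, 27, 21], [0.627, -0.452], [122, 108, 69]), (0.38, [242, 203], [236, 183, 17, 44], [0.509, 0.189], [79, 79, 78])]
ratchet_grip [(0.65, [304, 144], [304
[... 908 characters left out ...]
 362], [355, 344, 29, 39], [0.675, 0.354], [171, 178, 178])]
handwheel [(0.88, [421, 355], [397, 333, 48, 47], [0.564, 0.416], [18, 18, 19]), (0.36, [279, 262], [196, 187, 212, 152], [0.651, -0.001], [69, 71, 70])]
coupling [(0.42, [372, 261], [344, 222, 60, 67], [0.475, 0.164], [98, 100, 93])]
ratchet_grip [(0.95, [372, 261], [346, 221, 57, 71], [0.515, 0.195], [98, 102, 93]), (0.43, [279, 263], [194, 189, 211, 154], [0.686, 0.053], [67, 71, 69])]
lever_tip [(0.6, [367, 254], [350, 245, 42, 23], [0.515, 0.178], [62, 64, 62])]
bolt []
paddle [(0.82, [316, 272], [284, 252, 61, 33], [0.606, 0.095], [139, 144, 147])]
station [(0.72, [372, 260], [346, 222, 60, 66], [0.484, 0.173], [95, 98, 90])]
```

View pics/top0.png

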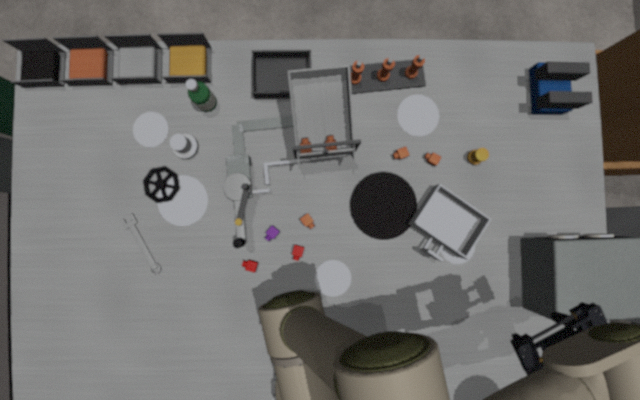

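View pics/scene0.png

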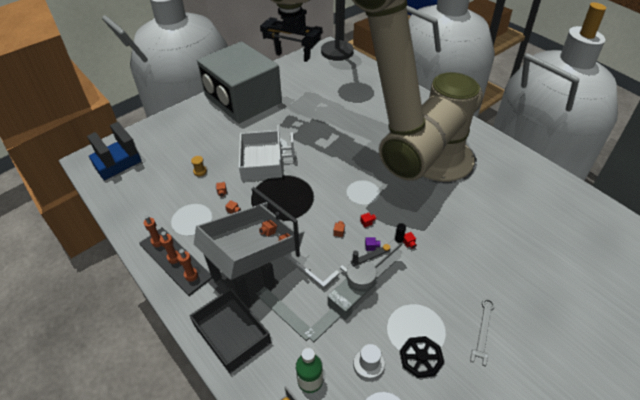

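The top picture shows the chute with its lip near (325,155) and two fittings behind the gate. The ratchet head is at (237,186) with its post at (239,240), the mat at (383,205), and the pan at (450,222) with its lug near (433,245). Copper-orange strays are at (307,220), (401,153) and (433,158). The look-alikes are purple (272,232) and red (297,252), (250,265). I'll confirm this in an enlarged crop.

Run:
```python
from h import *
p=r.snapshot("top"); crop(p,"c1.png",215,60,500,275,2.8)
for u,v in((307,220),(401,153),(433,158)): print("stray",at(p,u,v,.018).round(3), p["color"][v-1:v+2,u-1:u+2].mean((0,1)).round())
s=r.snapshot("scene"); crop(s,"c2.png",180,110,420,300,3.2)
```

```text
stray [0.461 0.017 0.018] [162. 108.  74.]
stray [ 0.64  -0.244  0.018] [161. 107.  74.]
stray [ 0.626 -0.333  0.018] [162. 106.  74.]
```

View pics/c1.png

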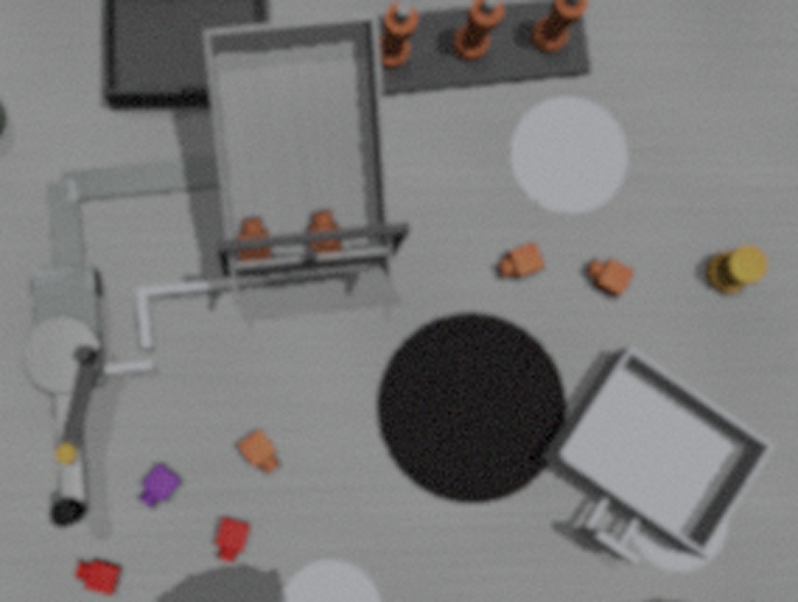

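View pics/c2.png

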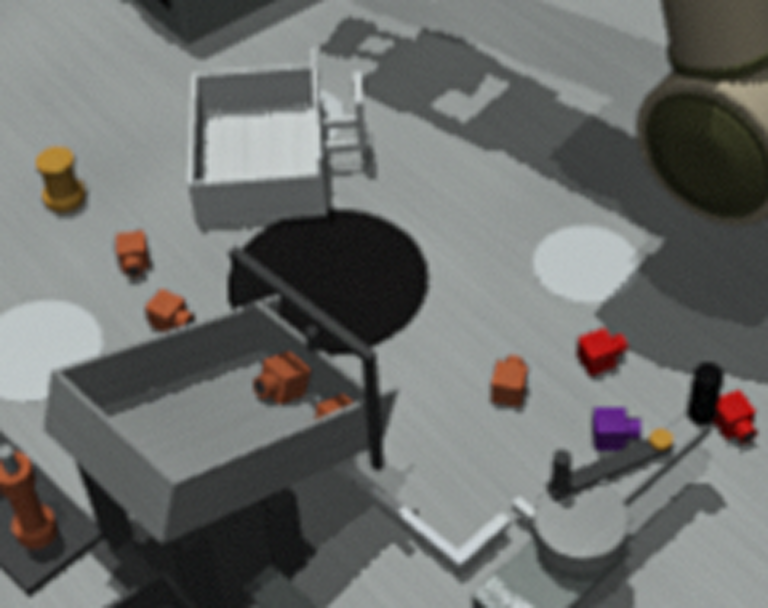

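Copper strays in c1 crop pixels are (258,448), (523,260) and (612,276). They are the only copper-orange blocks with a stub; the purple and red ones are look-alikes, and the three things on the dark rack are valves. The lever tip at (87,353) lies to the right, so it is set to tighten. Now I'll turn these into positions.

Run:
```python
from h import *
p=r.snapshot("top"); s=r.snapshot("scene")
T=lambda a,b,z: at(p,215+a/2.8,60+b/2.8,z)
S=lambda a,b,z: at(s,180+a/3.2,110+b/3.2,z)
print("head top",T(61,356,.09).round(3),S(578,522,.09).round(3))
print("post top",T(68,511,.138).round(3),S(707,370,.138).round(3))
print("levertip top",T(87,353,.136).round(3),S(563,455,.136).round(3))
print("pivot",T(66,453,.10).round(3),S(661,438,.10).round(3))
a,b=T(222,246,.205),T(407,230,.205);print("frame",a.round(3),b.round(3),np.linalg.norm(a-b),((a+b)/2).round(3))
a,b=S(235,252,.205),S(372,352,.205);print("frame s",a.round(3),b.round(3),np.linalg.norm(a-b),((a+b)/2).round(3))
q=[T(627,350,.055),T(768,447,.055),T(705,553,.075),T(550,455,.075)]
for c in q: print("pan",c.round(3))
print("lug top",T(617,540,.09).round(3),"mat",T(472,407,0).round(3),"coupling",T(735,270,.03).round(3))
m=(q[0]+q[1])/2;f=(q[2]+q[3])/2;d=(m-f)[:2]; print("pan mid",((m+f)/2).round(3),np.degrees(np.arctan2(d[1],d[0])),np.linalg.norm(d),np.linalg.norm(q[0]-q[1]))
```

```text
head top [0.547 0.192 0.09 ] [0.553 0.197 0.09 ]
post top [0.411 0.178 0.138] [0.407 0.183 0.138]
levertip top [0.545 0.161 0.136] [0.544 0.168 0.136]
pivot [0.46  0.186 0.1  ] [0.457 0.188 0.1  ]
frame [0.623 0.041 0.205] [ 0.634 -0.108  0.205] 0.14888018449012366 [ 0.629 -0.033  0.205]
frame s [ 0.639 -0.099  0.205] [0.622 0.048 0.205] 0.1471512899963221 [ 0.63  -0.026  0.205]
pan [ 0.547 -0.335  0.055]
pan [ 0.453 -0.469  0.055]
pan [ 0.356 -0.396  0.075]
pan [ 0.45  -0.252  0.075]
lug top [ 0.372 -0.308  0.09 ] mat [ 0.498 -0.195  0.   ] coupling [ 0.627 -0.454  0.03 ]
pan mid [ 0.452 -0.363  0.065] -38.638250947475356 0.12441604241554996 0.16435115158011518
```

```bash
python3 -m crank '0 0 -4 5.5 10 0 1;0 0 -4 5.5 10 0 1;0 0 -4 5.5 10 0 1;0 0 -4 5.5 10 0 1;0 0 -4 5.5 10 0 1;0 0 -4 5.5 10 0 1;0 0 -4 5.5 10 0 1;0 0 -4 5.5 10 0 1;0 0 -4 5.5 10 0 1;0 0 -4 5.5 10 0 1' && python3 -m crank '0 0 0 5.5 10 -1 1;0 0 0 5.5 10 -1 1;0 0 0 5.5 10 -1 1;0 0 0 5.5 10 -1 1;0 0 0 5.5 10 -1 1;0 0 0 5.5 10 -1 1;0 0 0 5.5 10 -1 1;0 0 0 5.5 10 -1 1;0 0 0 5.5 10 -1 1;0 0 0 5.5 10 -1 1;0 0 0 5.5 10 -1 1'
```

```text
time: 2.23
ee_pos: [0.3831, -0.176, 0.2389]
tool_rot: [3.141, -0.0, 0.082]
wrist_force: [0.3, -1.4, 0.5]
grip_width: 0.27
grip_force: 0.0
time: 3.15
ee_pos: [0.5474, 0.1206, 0.2083]
tool_rot: [3.141, 0.001, 0.077]
wrist_force: [0.6, -0.1, -0.4]
grip_width: 0.008
grip_force: 0.0
```

```bash
python3 -m crank '0 0 0 0 0 -1.1 1;0 0 0 0 0 -2.2 1;0 0 0 0 0 -3.2 1;0 0 0 0 0 -3.2 1;0 0 0 0 0 -3.2 1' && python3 -m crank '0 0 0 0 .3 0 1;0 0 0 0 .6 0 1;0 0 0 0 .9 0 1;0 0 0 0 1.2 0 1;0 0 0 0 1.5 0 1;0 0 0 0 1.8 0 1;0 0 0 0 2.1 0 1;0 0 0 0 2.1 0 1'
python3 - <<'E'
from h import *
p=r.snapshot("scene"); crop(p,"c3.png",320,200,440,300,4)
E
```

```text
time: 3.57
ee_pos: [0.547, 0.1203, 0.113]
tool_rot: [3.141, 0.002, 0.076]
wrist_force: [0.5, 0.1, 0.3]
grip_width: 0.005
grip_force: 0.0
time: 4.23
ee_pos: [0.547, 0.1869, 0.1127]
tool_rot: [-3.141, 0.0, 0.079]
wrist_force: [0.3, -0.4, -0.0]
grip_width: 0.008
grip_force: 0.0
```

View pics/c3.png

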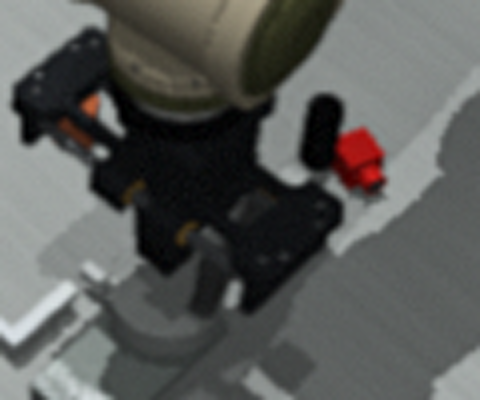

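The crop shows the lever tip post at (205,260), now on the far (left) side of the fingers, so it has been pushed over. I'll lift off and check it on the way to the post.

```bash
python3 -m crank '0 0 0 0 -.3 0 1;0 0 0 0 -.3 1 1;0 0 0 0 -.3 2 1;0 0 0 -1 -.3 2 .6;0 0 0 -2 -.3 2 .6;0 0 0 -3 -.3 2 .6;0 0 0 -4 -.2 2 .6;0 0 0 -4.6 -.2 2 .6;0 0 0 -4.6 -.2 2 .6;0 0 0 -4.6 -.2 2 .6'
python3 - <<'E'
from h import *
for n in("top","scene"):
    p=r.snapshot(n)
    print(n,find(p,"lever_tip",.105,.2),px(p,[.41,.18,.138]),px(p,[.55,.165,.136]),px(p,[.55,.22,.136]))
    if n=="scene": crop(p,"c4.png",320,200,440,300,5)
E
```

```text
time: 5.12
ee_pos: [0.4096, 0.1785, 0.1731]
tool_rot: [3.142, -0.001, 0.077]
wrist_force: [1.0, 0.5, -0.3]
grip_width: 0.402
grip_force: 0.0
top [(0.7, [231, 201], [221, 185, 23, 37], [0.51, 0.203], [77, 77, 77])] [238.39079414 242.86436069] [244.2686756  184.17532481] [221.35090206 184.56489347]
scene [(0.55, [377, 262], [368, 244, 24, 35], [0.508, 0.208], [65, 66, 62])] [399.20523145 225.33494404] [353.26615397 252.67652989] [369.88618776 267.48454482]
```

View pics/c4.png

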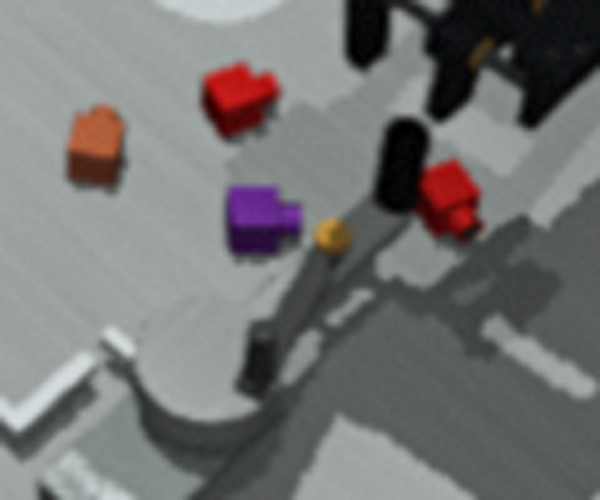

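The lever tip at (262,345) is now left of the handle, so it is set to loosen. The post's black top at (405,130) is where I expected it. Next come the ratchet stroke offsets.

```bash
python3 - <<'E'
import numpy as np
B=np.array([.550,.1945])
P=lambda t:B-.14*np.array([np.cos(t),np.sin(t)])
def tab(ts,n0):
    print(n0)
    print(";".join("0 0 %.1f %.2f %.2f 0 .68"%((t-ts[0])/np.radians(5),*((P(t)-P(ts[0]))/.03)) for t in ts[1:]))
tab(np.linspace(.09,.83,8),"first")
f=np.linspace(-.66,.83,13)
tab(f[::-1],"back"); tab(f,"fwd")
print(P(.09),P(.83),P(-.66))
E
python3 -m crank '0 0 0 0 0 -1 .68;0 0 0 0 0 -2 .68;0 0 0 0 0 -2.45 .68;0 0 0 0 0 -2.45 .68;0 0 0 0 0 -2.45 .68'
```

```text
first
0 0 1.2 0.07 -0.49 0 .68;0 0 2.4 0.19 -0.97 0 .68;0 0 3.6 0.36 -1.43 0 .68;0 0 4.8 0.58 -1.87 0 .68;0 0 6.1 0.85 -2.29 0 .68;0 0 7.3 1.15 -2.67 0 .68;0 0 8.5 1.50 -3.02 0 .68
back
0 0 -1.4 -0.40 0.42 0 .68;0 0 -2.8 -0.75 0.88 0 .68;0 0 -4.3 -1.04 1.38 0 .68;0 0 -5.7 -1.26 1.92 0 .68;0 0 -7.1 -1.42 2.47 0 .68;0 0 -8.5 -1.50 3.05 0 .68;0 0 -10.0 -1.51 3.63 0 .68;0 0 -11.4 -1.46 4.20 0 .68;0 0 -12.8 -1.33 4.77 0 .68;0 0 -14.2 -1.13 5.31 0 .68;0 0 -15.7 -0.86 5.83 0 .68;0 0 -17.1 -0.54 6.30 0 .68
fwd
0 0 1.4 -0.33 -0.48 0 .68;0 0 2.8 -0.59 -0.99 0 .68;0 0 4.3 -0.79 -1.54 0 .68;0 0 5.7 -0.92 -2.10 0 .68;0 0 7.1 -0.98 -2.68 0 .68;0 0 8.5 -0.96 -3.26 0 .68;0 0 10.0 -0.88 -3.83 0 .68;0 0 11.4 -0.72 -4.39 0 .68;0 0 12.8 -0.50 -4.92 0 .68;0 0 14.2 -0.21 -5.43 0 .68;0 0 15.7 0.13 -5.89 0 .68;0 0 17.1 0.54 -6.30 0 .68
[0.41056662 0.181917  ] [0.45551739 0.09118961] [0.43940109 0.28033636]
time: 5.73
ee_pos: [0.4097, 0.1789, 0.0991]
tool_rot: [3.141, 0.001, 0.077]
wrist_force: [0.3, 0.3, -0.2]
grip_width: 0.32
grip_force: 0.0
```

```bash
python3 -m crank '0 0 1.2 0.1 -0.5 0 .68;0 0 2.4 0.2 -1 0 .68;0 0 3.6 0.4 -1.4 0 .68;0 0 4.8 0.6 -1.9 0 .68' && python3 -m crank '0 0 1.2 .25 -.4 0 .68;0 0 2.4 .55 -.8 0 .68;0 0 3.6 0.9 -1.1 0 .68;0 0 3.6 0.9 -1.1 0 .68;0 0 3.6 0.9 -1.1 0 .68'; python3 -c "
from h import *
print(r.state()['qpos'].round(2) if hasattr(r.state()['qpos'],'round') else r.state()['qpos'])"
```

```text
time: 6.07
ee_pos: [0.4277, 0.1228, 0.1002]
tool_rot: [-3.14, -0.002, 0.501]
wrist_force: [2.1, 14.7, -4.9]
grip_width: 0.32
grip_force: 5.6
time: 6.48
ee_pos: [0.4551, 0.0889, 0.1001]
tool_rot: [3.14, -0.001, 0.807]
wrist_force: [-0.0, 0.1, 0.1]
grip_width: 0.324
grip_force: 0.0
[-0.06  0.35  1.85 -0.    0.94  0.7 ]
```

```bash
python3 -m crank '0 0 -1.4 -0.4 0.4 0 .68;0 0 -2.8 -0.75 0.9 0 .68;0 0 -4.3 -1.0 1.4 0 .68;0 0 -5.7 -1.25 1.9 0 .68;0 0 -7.1 -1.4 2.5 0 .68;0 0 -8.5 -1.5 3.05 0 .68;0 0 -10.0 -1.5 3.6 0 .68;0 0 -11.4 -1.45 4.2 0 .68;0 0 -12.8 -1.3 4.8 0 .68;0 0 -14.2 -1.1 5.3 0 .68;0 0 -15.7 -0.85 5.85 0 .68;0 0 -17.1 -0.5 6.35 0 .68' && python3 -m crank '0 0 0 0 0 0 .68;0 0 0 0 0 0 .68' && python3 -m crank '0 0 1.4 -0.3 -0.5 0 .68;0 0 2.8 -0.6 -1 0 .68;0 0 4.3 -0.8 -1.5 0 .68;0 0 5.7 -0.9 -2.1 0 .68' && python3 -m crank '0 0 1.4 -.05 -.6 0 .68;0 0 2.8 -.05 -1.2 0 .68;0 0 4.3 .05 -1.7 0 .68;0 0 5.7 .2 -2.3 0 .68;0 0 7.1 .4 -2.8 0 .68;0 0 8.5 .7 -3.3 0 .68;0 0 10 1 -3.8 0 .68;0 0 11.4 1.45 -4.2 0 .68;0 0 11.4 1.45 -4.2 0 .68;0 0 11.4 1.45 -4.2 0 .68'
```

```text
time: 7.48
ee_pos: [0.4387, 0.2806, 0.0999]
tool_rot: [3.14, -0.001, -0.686]
wrist_force: [-13.2, -24.6, 3.1]
grip_width: 0.319
grip_force: 23.8
time: 7.65
ee_pos: [0.4384, 0.28, 0.0996]
tool_rot: [3.14, 0.0, -0.681]
wrist_force: [-2.6, -2.2, 1.4]
grip_width: 0.322
grip_force: 1.9
time: 7.98
ee_pos: [0.4116, 0.2184, 0.0998]
tool_rot: [-3.137, -0.001, -0.18]
wrist_force: [-2.7, 5.2, 1.5]
grip_width: 0.325
grip_force: 2.7
time: 8.82
ee_pos: [0.456, 0.0908, 0.0997]
tool_rot: [3.141, -0.001, 0.805]
wrist_force: [-0.0, -0.5, 0.9]
grip_width: 0.324
grip_force: 0.0
```

```bash
python3 -m crank '0 0 -1.4 -0.4 0.4 0 .68;0 0 -2.8 -0.75 0.9 0 .68;0 0 -4.3 -1.0 1.4 0 .68;0 0 -5.7 -1.25 1.9 0 .68;0 0 -7.1 -1.4 2.5 0 .68;0 0 -8.5 -1.5 3.05 0 .68;0 0 -10.0 -1.5 3.6 0 .68;0 0 -11.4 -1.45 4.2 0 .68;0 0 -12.8 -1.3 4.8 0 .68;0 0 -14.2 -1.1 5.3 0 .68;0 0 -15.7 -0.85 5.8 0 .68;0 0 -17.0 -0.5 6.25 0 .68' && python3 -m crank '0 0 1.4 -0.3 -0.5 0 .68;0 0 2.8 -0.6 -1 0 .68;0 0 4.3 -0.8 -1.5 0 .68;0 0 5.7 -0.9 -2.1 0 .68' && python3 -m crank '0 0 1.4 -.05 -.6 0 .68;0 0 2.8 -.05 -1.2 0 .68;0 0 4.3 .05 -1.7 0 .68;0 0 5.7 .2 -2.3 0 .68' && python3 -m crank '0 0 1.4 .2 -.5 0 .68;0 0 2.8 .5 -1 0 .68;0 0 4.3 .8 -1.5 0 .68;0 0 5.6 1.25 -1.85 0 .68;0 0 5.6 1.25 -1.85 0 .68;0 0 5.6 1.25 -1.85 0 .68'
```

```text
time: 9.82
ee_pos: [0.4394, 0.2797, 0.0995]
tool_rot: [3.141, 0.0, -0.683]
wrist_force: [-4.2, -4.9, 1.7]
grip_width: 0.322
grip_force: 9.8
time: 10.15
ee_pos: [0.4121, 0.2167, 0.0996]
tool_rot: [-3.139, 0.0, -0.176]
wrist_force: [-2.7, 5.9, 1.0]
grip_width: 0.322
grip_force: 2.8
time: 10.48
ee_pos: [0.418, 0.1475, 0.0994]
tool_rot: [-3.139, 0.0, 0.317]
wrist_force: [0.3, 14.5, -1.0]
grip_width: 0.321
grip_force: 7.2
time: 10.98
ee_pos: [0.457, 0.0912, 0.0994]
tool_rot: [3.141, -0.001, 0.798]
wrist_force: [-0.6, -0.5, 0.5]
grip_width: 0.318
grip_force: 0.0
```

```bash
python3 -m crank '0 0 -1.4 -0.4 0.4 0 .68;0 0 -2.8 -0.75 0.9 0 .68;0 0 -4.3 -1.0 1.4 0 .68;0 0 -5.7 -1.25 1.9 0 .68;0 0 -7.1 -1.4 2.5 0 .68;0 0 -8.5 -1.5 3.05 0 .68;0 0 -10.0 -1.5 3.6 0 .68;0 0 -11.4 -1.45 4.2 0 .68;0 0 -12.8 -1.3 4.8 0 .68;0 0 -14.2 -1.1 5.3 0 .68;0 0 -15.7 -0.85 5.8 0 .68;0 0 -17.0 -0.5 6.25 0 .68' && python3 -m crank '0 0 1.4 -0.3 -0.5 0 .68;0 0 2.8 -0.6 -1 0 .68;0 0 4.3 -0.8 -1.5 0 .68;0 0 5.7 -0.9 -2.1 0 .68' && python3 -m crank '0 0 1.4 -.05 -.6 0 .68;0 0 2.8 -.05 -1.2 0 .68;0 0 4.3 .05 -1.7 0 .68;0 0 5.7 .2 -2.3 0 .68' && python3 -m crank '0 0 1.4 .2 -.5 0 .68;0 0 2.8 .5 -1 0 .68;0 0 4.3 .8 -1.5 0 .68;0 0 5.6 1.25 -1.85 0 .68;0 0 5.6 1.25 -1.85 0 .68;0 0 5.6 1.25 -1.85 0 .68'
```

```text
time: 11.98
ee_pos: [0.4404, 0.2795, 0.0993]
tool_rot: [3.139, 0.0, -0.689]
wrist_force: [-32.2, -49.6, 9.7]
grip_width: 0.328
grip_force: 31.9
time: 12.32
ee_pos: [0.4133, 0.2167, 0.0994]
tool_rot: [-3.139, 0.0, -0.183]
wrist_force: [-4.0, 13.0, 1.3]
grip_width: 0.321
grip_force: 5.8
time: 12.65
ee_pos: [0.419, 0.1478, 0.0993]
tool_rot: [-3.138, 0.001, 0.31]
wrist_force: [-1.7, 13.2, 0.6]
grip_width: 0.322
grip_force: 6.9
time: 13.15
ee_pos: [0.4583, 0.0913, 0.0992]
tool_rot: [3.141, -0.0, 0.792]
wrist_force: [0.6, -0.0, -0.6]
grip_width: 0.321
grip_force: 0.0
```

```bash
python3 -m crank '0 0 -1.4 -0.45 0.4 0 .68;0 0 -2.8 -0.8 0.9 0 .68;0 0 -4.3 -1.1 1.4 0 .68;0 0 -5.7 -1.35 1.9 0 .68;0 0 -7.1 -1.5 2.5 0 .68;0 0 -8.5 -1.6 3.05 0 .68;0 0 -10.0 -1.6 3.6 0 .68;0 0 -11.4 -1.55 4.2 0 .68;0 0 -12.8 -1.4 4.8 0 .68;0 0 -14.2 -1.2 5.3 0 .68;0 0 -15.7 -0.95 5.8 0 .68;0 0 -16.7 -0.65 6.15 0 .68' && python3 -m crank '0 0 1.4 -0.3 -0.5 0 .68;0 0 2.8 -0.6 -1 0 .68;0 0 4.3 -0.8 -1.5 0 .68;0 0 5.7 -0.9 -2.1 0 .68' && python3 -m crank '0 0 1.2 -.05 -.5 0 .68;0 0 2.4 -.05 -1 0 .68' && python3 -m crank '0 0 1.2 .1 -.45 0 .68;0 0 2.4 .2 -.9 0 .68'  && python3 -m crank '0 0 0 0 0 0 .68;0 0 0 0 0 0 .68'
```

```text
time: 14.15
ee_pos: [0.438, 0.2771, 0.0995]
tool_rot: [-3.141, -0.0, -0.669]
wrist_force: [-3.3, -1.0, 1.3]
grip_width: 0.321
grip_force: 1.2
time: 14.48
ee_pos: [0.4108, 0.2133, 0.0995]
tool_rot: [-3.14, -0.001, -0.163]
wrist_force: [-0.8, 9.8, -0.3]
grip_width: 0.319
grip_force: 4.6
time: 14.65
ee_pos: [0.4092, 0.1852, 0.0994]
tool_rot: [-3.135, -0.001, 0.043]
wrist_force: [1.4, 57.0, -12.6]
grip_width: 0.324
grip_force: 28.3
time: 14.82
ee_pos: [0.4156, 0.1567, 0.0995]
tool_rot: [-3.14, -0.001, 0.255]
wrist_force: [-0.5, 2.4, -1.2]
grip_width: 0.331
grip_force: 1.8
time: 14.98
ee_pos: [0.4164, 0.1555, 0.0995]
tool_rot: [3.141, -0.001, 0.248]
wrist_force: [0.2, -1.1, 1.2]
grip_width: 0.319
grip_force: 0.7
```

```bash
python3 -m crank '0 0 .3 .05 -.15 0 .68;0 0 .7 .1 -.3 0 .68' && python3 -m crank '0 0 .4 .05 -.15 0 .68;0 0 .8 .1 -.3 0 .68' && python3 -m crank '0 0 .4 .1 -.15 0 .68;0 0 .8 .15 -.25 0 .68'
python3 - <<'E'
from h import *
p=r.snapshot("scene"); crop(p,"c5.png",310,200,430,300,5)
E
```

```text
time: 15.15
ee_pos: [0.4193, 0.1472, 0.0994]
tool_rot: [-3.141, -0.001, 0.311]
wrist_force: [0.0, 0.0, 0.8]
grip_width: 0.321
grip_force: 0.4
time: 15.32
ee_pos: [0.4225, 0.1381, 0.0994]
tool_rot: [-3.141, -0.001, 0.382]
wrist_force: [-0.1, 1.2, 0.3]
grip_width: 0.319
grip_force: 0.5
time: 15.48
ee_pos: [0.427, 0.1304, 0.0993]
tool_rot: [-3.142, -0.0, 0.451]
wrist_force: [0.2, 0.7, -0.6]
grip_width: 0.319
grip_force: 0.5
```

View pics/c5.png

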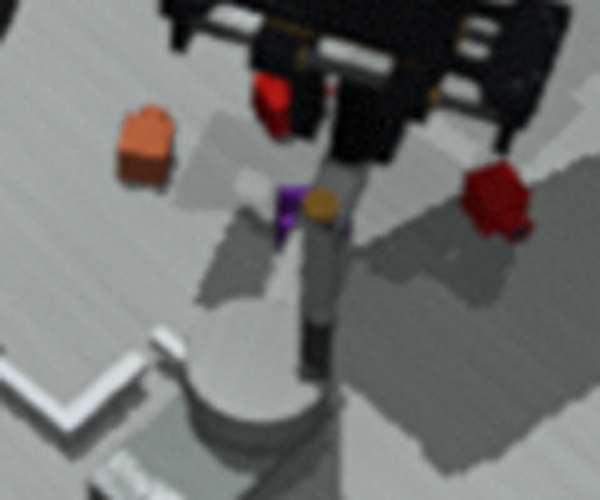

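The crop shows the lever tip at (315,350), still left of the handle, and the post at (355,130) between the fingers. I'll push on and watch whether it drives.

```bash
python3 -m crank '0 0 .4 .1 -.15 0 .68;0 0 .8 .15 -.3 0 .68' && python3 -m crank '0 0 .4 .1 -.15 0 .68;0 0 .8 .2 -.25 0 .68' && python3 -m crank '0 0 .4 .1 -.15 0 .68;0 0 .8 .2 -.25 0 .68' && python3 -m crank '0 0 .4 .1 -.15 0 .68;0 0 .8 .2 -.25 0 .68'
```

```text
time: 15.7
ee_pos: [0.4308, 0.1234, 0.0992]
tool_rot: [-3.137, -0.001, 0.519]
wrist_force: [-0.7, 28.8, 0.6]
grip_width: 0.325
grip_force: 12.9
time: 15.87
ee_pos: [0.434, 0.1189, 0.0989]
tool_rot: [-3.128, 0.0, 0.588]
wrist_force: [-21.0, 47.2, 15.1]
grip_width: 0.328
grip_force: 25.5
time: 16.03
ee_pos: [0.4384, 0.1138, 0.0987]
tool_rot: [-3.122, -0.0, 0.657]
wrist_force: [-22.7, 58.1, 15.2]
grip_width: 0.415
grip_force: 29.9
time: 16.2
ee_pos: [0.4451, 0.1074, 0.0986]
tool_rot: [-3.122, -0.005, 0.726]
wrist_force: [-14.5, 66.1, 9.1]
grip_width: 0.605
grip_force: 29.9
```

The force climbs to 66 N without turning, so the bolt is at its far stop (about 6.6 rad). I'll back off and rise.

```bash
python3 -m crank '0 0 -.4 -.1 .2 0 .6;0 0 -.8 -.2 .5 0 .6;0 0 -1.2 -.3 .75 0 .5;0 0 -1.2 -.3 .75 0 .5' && python3 -m crank '0 0 0 0 0 1 .5;0 0 0 0 0 2 .5;0 0 0 0 0 3 .5;0 0 0 -1 -1 4 .5;0 0 0 -2 -2 4.5 .3;0 0 0 -2 -3 4.5 .3'
python3 - <<'E'
from h import *
p=r.snapshot("top"); print(find(p,"pan_lug",.03,.2)); crop(p,"c6.png",215,60,500,275,2.8)
E
```

```text
time: 16.53
ee_pos: [0.4397, 0.1228, 0.0993]
tool_rot: [-3.141, -0.0, 0.626]
wrist_force: [0.6, -0.8, 0.0]
grip_width: 0.494
grip_force: 0.0
time: 17.03
ee_pos: [0.3793, 0.0312, 0.2364]
tool_rot: [3.139, -0.003, 0.63]
wrist_force: [1.8, -1.0, 0.7]
grip_width: 0.626
grip_force: 0.0
[(0.74, [434, 230], [398, 190, 79, 80], [0.426, -0.327], [157, 159, 162]), (0.46, [306, 220], [300, 214, 15, 14], [0.459, 0.017], [149, 100, 73])]
```

View pics/c6.png

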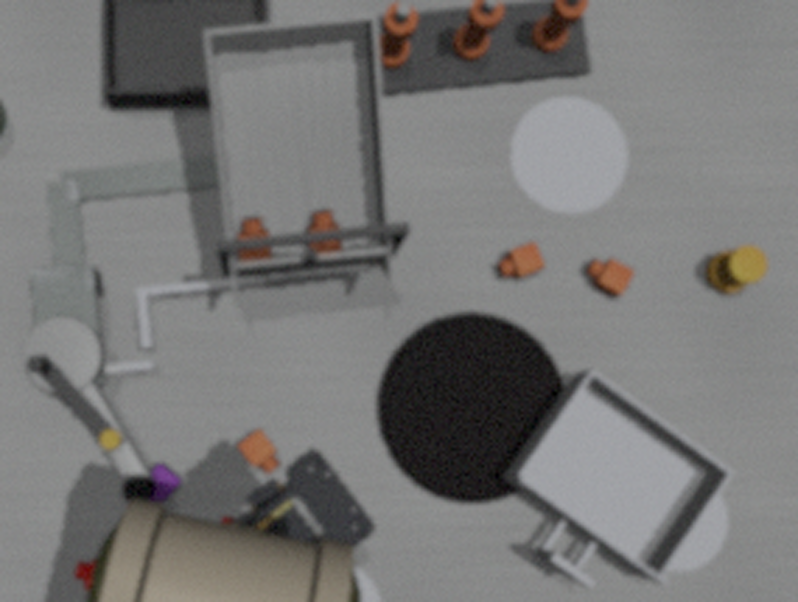

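Step 2 looks done. The pan has been knocked about 4 cm and is now at crop (615,470), with its lug at (570,565). The near stray is still at (258,447), beside the gripper. Next I'll get stray orientations and the new pan pose.

```bash
cat >> h.py <<'E'
def orange(p,box,z=.02):
    u0,v0,u1,v1=box; im=cv2.resize(p["color"][v0:v1,u0:u1],None,fx=6,fy=6,interpolation=cv2.INTER_CUBIC)
    h=cv2.cvtColor(im,cv2.COLOR_RGB2HSV); m=((h[...,0]>4)&(h[...,0]<18)&(h[...,1]>95)&(h[...,2]>90)).astype(np.uint8)
    n,l,st,c=cv2.connectedComponentsWithStats(m); out=[]
    for i in range(1,n):
        if st[i,4]<500: continue
        vs,us=np.nonzero(l==i); X=np.array([at(p,u0+(a+.5)/6-.5,v0+(b+.5)/6-.5,z)[:2] for a,b in zip(us[::5],vs[::5])])
        c=X.mean(0); w,V=np.linalg.eigh(np.cov((X-c).T)); d=V[:,1]; 
        if (((X-c)@d)**3).mean()<0: d=-d
        out.append((c.round(4).tolist(),round(float(np.degrees(np.arctan2(d[1],d[0])))),(np.sqrt(w)*1e3).round(1).tolist(),(u0+us.mean()/6).round(),(v0+vs.mean()/6).round()))
    return out
E
python3 - <<'E'
from h import *
p=r.snapshot("top")
print(orange(p,(292,205,325,235))); print(orange(p,(385,140,450,175)))
T=lambda a,b,z: at(p,215+a/2.8,60+b/2.8,z)
q=[T(592,372,.055),T(729,473,.055),T(660,580,.075),T(505,478,.075)]
m=(q[0]+q[1])/2;f=(q[2]+q[3])/2;d=(m-f)[:2]; a=np.arctan2(d[1],d[0]); c=((m+f)/2)[:2]
print("pan",c.round(3),np.degrees(a),np.linalg.norm(d),np.linalg.norm(q[0]-q[1]),"lug",c-.104*np.array([np.cos(a),np.sin(a)]),T(573,567,.09))
E
```

```text
[([0.4592, 0.017], -143, [6.8, 10.2], np.float64(308.0), np.float64(221.0))]
[([0.6402, -0.2437], 111, [7.0, 10.9], np.float64(401.0), np.float64(153.0)), ([0.6254, -0.332], 67, [7.1, 10.6], np.float64(433.0), np.float64(158.0))]
pan [ 0.429 -0.323] -40.8054925319452 0.1282089079001984 0.16258025143486957 lug [ 0.35075349 -0.25512226] [ 0.34830099 -0.26687197  0.09      ]
```

```bash
python3 -m crank '0 0 .2 1.3 -.2 0 .2;0 0 .2 2.73 -.4 -1 .2;0 0 .2 2.73 -.4 -2.3 .2;0 0 .2 2.73 -.4 -3.6 .2;0 0 .2 2.73 -.4 -4.9 .2;0 0 .2 2.73 -.4 -6.2 .2;0 0 .2 2.73 -.4 -7.2 .2;0 0 .2 2.73 -.4 -7.65 .2;0 0 .2 2.73 -.4 -7.65 .2' && python3 -m crank '0 0 0 0 0 0 1;0 0 0 0 0 0 1;0 0 0 0 0 0 1;0 0 0 0 0 0 1;0 0 0 0 0 0 1;0 0 0 0 0 0 1;0 0 0 0 0 0 1'
```

```text
time: 17.93
ee_pos: [0.4619, 0.0202, 0.0022]
tool_rot: [-3.139, 0.003, 0.647]
wrist_force: [0.4, 0.7, 0.7]
grip_width: 0.805
grip_force: 0.0
time: 18.52
ee_pos: [0.4628, 0.0186, 0.0048]
tool_rot: [3.141, -0.0, 0.647]
wrist_force: [0.2, 0.3, 1.6]
grip_width: 0.318
grip_force: 30.0
```

```bash
python3 -m crank '0 0 0 0 0 1 1;0 0 0 0 0 2.3 1;0 0 0 0 -.5 3.6 1;0 0 0 -.2 -1.5 4.5 1;0 0 0 -.5 -2.7 4.5 1;0 0 0 -.7 -4 4.5 1;0 0 0 -.9 -5.3 4.5 1;0 0 0 -1.1 -6.6 4.5 1;0 0 0 -1.3 -7.8 4.5 1;0 0 0 -1.5 -8.6 4.5 1;0 0 0 -1.5 -8.6 4.5 1' && python3 -m crank '0 0 0 -.2 -1.2 0 1;0 0 0 -.4 -2.4 0 1;0 0 0 -.6 -3.4 0 1;0 0 0 -.7 -4.05 0 1;0 0 0 -.7 -4.05 -1 1;0 0 0 -.7 -4.05 -2.3 1;0 0 0 -.7 -4.05 -3.4 1;0 0 0 -.7 -4.05 -3.9 1;0 0 0 -.7 -4.05 -3.9 1;0 0 0 -.7 -4.05 -3.9 .55;0 0 0 -.7 -4.05 -3.9 .55;0 0 0 -.7 -4.05 -3.9 .55'
```

```text
time: 19.43
ee_pos: [0.4168, -0.2433, 0.1397]
tool_rot: [3.14, 0.001, 0.643]
wrist_force: [0.5, 1.4, 0.2]
grip_width: 0.315
grip_force: 30.0
time: 20.43
ee_pos: [0.3974, -0.3615, 0.0244]
tool_rot: [3.139, 0.0, 0.647]
wrist_force: [0.4, 1.4, 0.7]
grip_width: 0.452
grip_force: 0.0
```

```bash
python3 -m crank '0 0 0 0 0 1.2 .5;0 0 0 0 0 2.5 .5;0 0 0 0 0 3.8 .5;0 0 0 .3 1.3 4.5 .6;0 0 0 .6 2.5 4.5 .6;0 0 0 .9 3.7 4.5 .65;0 0 0 1.1 4.8 4.5 .7;0 0 0 1.3 5.8 4.5 .7;0 0 0 1.3 5.8 4.5 .7'
python3 - <<'E'
from h import *
p=r.snapshot("top"); crop(p,"c7.png",390,175,490,275,6)
d=r.silhouettes(p,"pan_lug"); print([(x["score"],x["box"]) for x in d])
E
```

```text
time: 21.18
ee_pos: [0.4363, -0.1828, 0.1591]
tool_rot: [3.14, -0.001, 0.651]
wrist_force: [0.4, -1.2, 1.2]
grip_width: 0.302
grip_force: 0.0
[(0.84, [407.3, 200.2, 66.8, 68.5])]
```

View pics/c7.png

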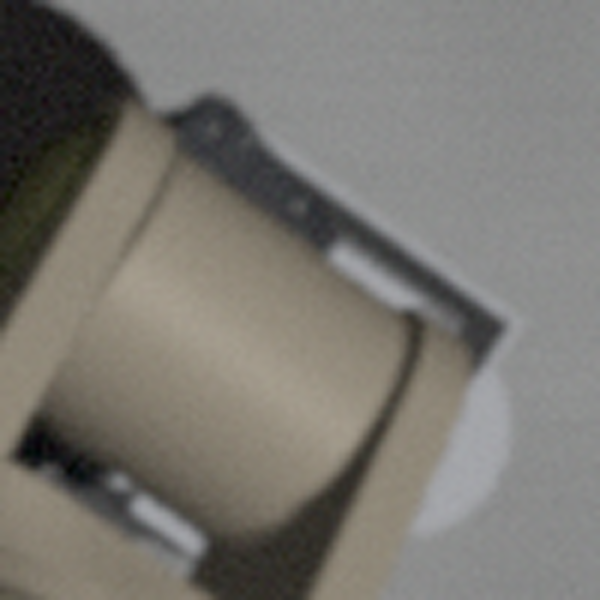

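The arm hides most of the pan; only the lug's right end shows, at (205,545). I'll move clear and look with both cameras in one picture.

```bash
python3 -m crank '0 0 0 0 1.3 .5 .7;0 0 0 0 2.6 1 .7;0 0 0 0 3.9 1.5 .7;0 0 0 0 5.2 2 .7;0 0 0 0 6.3 2 .7;0 0 0 0 6.3 2 .7'
python3 - <<'E'
from h import *
p=r.snapshot("top"); s=r.snapshot("scene")
f=lambda q,a,b: cv2.resize(np.ascontiguousarray(q["color"][b:b+90,a:a+90,::-1]),(540,540),interpolation=cv2.INTER_CUBIC)[:, :400]
A=cv2.resize(np.ascontiguousarray(p["color"][190:280,390:480,::-1]),(540,540),interpolation=cv2.INTER_CUBIC)
B=cv2.resize(np.ascontiguousarray(s["color"][115:205,230:320,::-1]),(540,540),interpolation=cv2.INTER_CUBIC)
cv2.imwrite("pics/c8.png",cv2.resize(np.hstack([A,B]),(800,400)))
E
```

```text
time: 21.78
ee_pos: [0.4359, 0.0052, 0.2192]
tool_rot: [3.14, -0.003, 0.65]
wrist_force: [0.6, -1.0, -0.2]
grip_width: 0.3
grip_force: 0.0
```

View pics/c8.png

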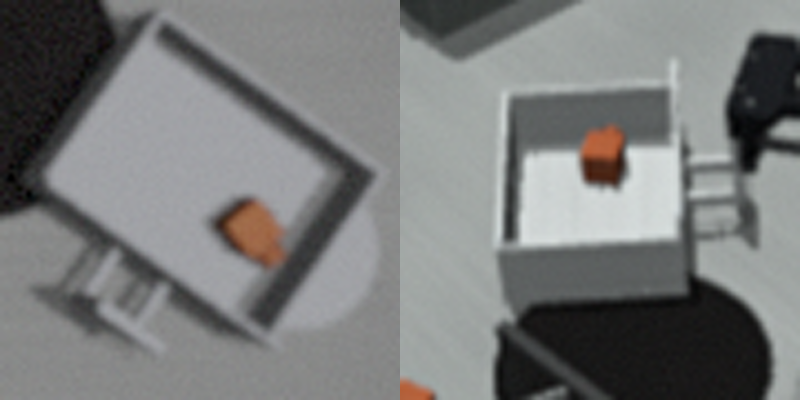

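The stray lies in the pan: top (250,228), scene (603,155). The lug's top edge runs from (97,303) to (162,350) in the left picture. Next I'll fit the pose.

Run:
```python
from h import *
from scipy.optimize import least_squares
p=r.snapshot("top"); s=r.snapshot("scene"); k=400/90
obs=[(p,390+155/k,190+12/k,(.064,.084,.055)),(p,390+377/k,190+177/k,(.064,-.084,.055)),(p,390+270/k,190+347/k,(-.064,-.084,.075)),(p,390+38/k,190+180/k,(-.064,.084,.075)),
(p,390+97/k,190+303/k,(-.104,.023,.09)),(p,390+162/k,190+350/k,(-.104,-.023,.09)),
(s,230+105/k,115+92/k,(.064,-.084,.055)),(s,230+99/k,115+243/k,(.064,.084,.055)),(s,230+275/k,115+62/k,(-.064,-.084,.075))]
def W(q,X): c,n=np.cos(q[2]),np.sin(q[2]); return [q[0]+c*X[0]-n*X[1],q[1]+n*X[0]+c*X[1],X[2]]
g=least_squares(lambda q: np.concatenate([px(c,W(q,X))-[u,v] for c,u,v,X in obs]),[.429,-.323,-.69])
q=g.x; print(q.round(4),np.degrees(q[2]),g.fun.reshape(-1,2).round(1).tolist()); print("lug",np.round(W(q,(-.104,0,0)),4))
e=r.state(); L=np.array(W(q,(-.104,0,.049))); print("delta units",((L-e["ee_pos"])/.03).round(2), "yaw turn to pan",(np.degrees(q[2]-e["tool_rot"][2]))/5)
print(e["qpos"][5])
```

```text
[ 0.4284 -0.3249 -0.6436] -36.87760155677033 [[0.0, -0.9], [0.8, -1.0], [0.5, 1.2], [0.4, 0.9], [-1.2, 0.3], [-1.2, 0.3], [-0.5, -0.6], [-1.1, 1.0], [0.2, -0.8]]
lug [ 0.3452 -0.2625  0.    ]
delta units [-3.03 -8.77 -5.63] yaw turn to pan -14.771333620835481
0.6572720154947664
```

```bash
python3 -m crank '0 0 .4 -.4 -1.3 0 .7;0 0 .8 -.8 -2.5 0 .7;0 0 1.2 -1.2 -3.7 -.3 .7;0 0 1.6 -1.6 -4.9 -.7 .7;0 0 2 -2 -6.1 -1.2 .7;0 0 2.4 -2.5 -7.3 -2 .7;0 0 2.8 -2.8 -8.2 -2.7 .7;0 0 3.2 -3.03 -8.77 -3 .7;0 0 3.2 -3.03 -8.77 -3 .7;0 0 3.2 -3.03 -8.77 -3 .7' && python3 -m crank '0 0 0 0 0 -.8 .7;0 0 0 0 0 -1.6 .7;0 0 0 0 0 -2.3 .7;0 0 0 0 0 -2.6 .7;0 0 0 0 0 -2.6 .7;0 0 0 0 0 -2.6 .7'
```

```text
time: 22.82
ee_pos: [0.3439, -0.2622, 0.1274]
tool_rot: [-3.14, -0.0, 0.922]
wrist_force: [0.5, -0.1, -1.0]
grip_width: 0.297
grip_force: 0.0
time: 23.32
ee_pos: [0.3453, -0.2611, 0.0506]
tool_rot: [3.141, 0.0, 0.926]
wrist_force: [-0.2, -0.8, 0.0]
grip_width: 0.3
grip_force: 0.0
```

```bash
python3 -m crank '0 0 0 0 0 0 1;0 0 0 0 0 0 1;0 0 0 0 0 0 1;0 0 0 0 0 0 1;0 0 0 0 0 0 1' && python3 -m crank '0 0 .3 .1 .3 0 1;0 0 .8 .3 .7 0 1;0 0 1.3 .4 1.1 0 1;0 0 1.8 .6 1.5 0 1;0 0 2.3 .8 1.9 0 1;0 0 2.8 1 2.3 0 1;0 0 3.3 1.2 2.7 0 1;0 0 3.8 1.3 3.1 0 1;0 0 4.2 1.5 3.5 0 1;0 0 4.2 1.5 3.5 0 1' && python3 -m crank '0 0 .3 .1 .3 0 1;0 0 .8 .3 .7 0 1;0 0 1.3 .4 1.1 0 1;0 0 1.8 .6 1.5 0 1;0 0 2.3 .8 1.9 0 1;0 0 2.8 1 2.3 0 1;0 0 3.3 1.2 2.7 0 1;0 0 3.8 1.3 3.1 0 1;0 0 4.2 1.5 3.6 0 1;0 0 4.2 1.5 3.6 0 1'
python3 - <<'E'
from h import *
p=r.snapshot("top"); s=r.snapshot("scene")
A=cv2.resize(np.ascontiguousarray(p["color"][120:220,250:350,::-1]),(400,400),interpolation=cv2.INTER_CUBIC)
B=cv2.resize(np.ascontiguousarray(s["color"][170:290,240:360,::-1]),(400,400),interpolation=cv2.INTER_CUBIC)
cv2.imwrite("pics/c9.png",np.hstack([A,B]))
E
```

```text
time: 23.73
ee_pos: [0.3452, -0.2614, 0.0505]
tool_rot: [3.14, 0.0, 0.926]
wrist_force: [-0.6, 1.8, 7.3]
grip_width: 0.086
grip_force: 30.0
time: 24.57
ee_pos: [0.3907, -0.1542, 0.0503]
tool_rot: [3.14, -0.0, 1.298]
wrist_force: [1.2, 4.5, 7.5]
grip_width: 0.089
grip_force: 30.1
time: 25.4
ee_pos: [0.4356, -0.0459, 0.0503]
tool_rot: [3.14, 0.0, 1.664]
wrist_force: [1.9, 3.3, 5.8]
grip_width: 0.09
grip_force: 30.1
```

View pics/c9.png

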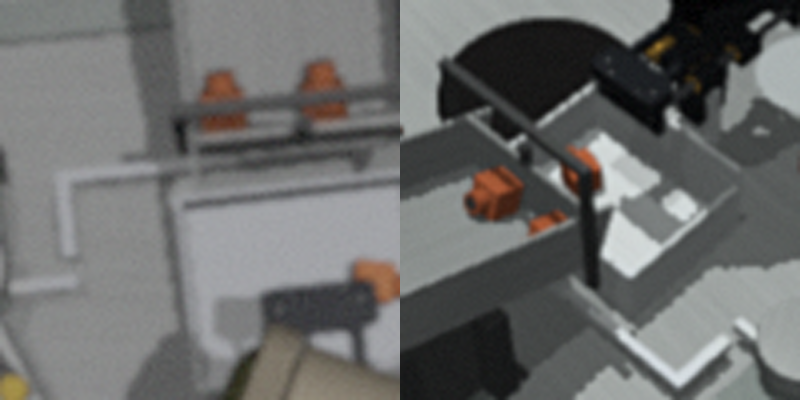

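The pan is square under the gate (left picture: back wall from (178,205) to (400,180), parallel to the gate bar), with two fittings waiting at (222,100) and (322,90). Pushing in slowly.

```bash
python3 -m crank '0 0 0 .2 .02 0 1;0 0 0 .4 .04 0 1;0 0 0 .6 .05 0 1;0 0 0 .7 .06 0 1;0 0 0 .8 .07 0 1;0 0 0 .9 .08 0 1' && python3 -m crank '0 0 0 .1 .01 0 1;0 0 0 .2 .02 0 1;0 0 0 .3 .03 0 1;0 0 0 .3 .03 0 1' && python3 -m crank '0 0 0 .07 0 0 1;0 0 0 .14 .01 0 1;0 0 0 .21 .02 0 1;0 0 0 .28 .03 0 1;0 0 0 .28 .03 0 1'
```

```text
time: 26.0
ee_pos: [0.4586, -0.0445, 0.0505]
tool_rot: [-3.133, -0.002, 1.663]
wrist_force: [-24.3, -1.1, 32.5]
grip_width: 0.088
grip_force: 29.9
time: 26.33
ee_pos: [0.4686, -0.0437, 0.0506]
tool_rot: [-3.136, -0.001, 1.662]
wrist_force: [-15.1, -0.7, 25.7]
grip_width: 0.088
grip_force: 30.0
time: 26.75
ee_pos: [0.4767, -0.0428, 0.0506]
tool_rot: [-3.135, -0.001, 1.662]
wrist_force: [-18.0, -1.5, 26.3]
grip_width: 0.088
grip_force: 30.0
```

```bash
python3 -m crank '0 0 0 .07 0 0 1;0 0 0 .14 .01 0 1;0 0 0 .21 .02 0 1;0 0 0 .28 .03 0 1;0 0 0 .33 .03 0 1;0 0 0 .33 .03 0 1;0 0 0 .33 .03 0 1' && python3 -m crank '0 0 0 0 0 0 1;0 0 0 0 0 0 1;0 0 0 0 0 0 1;0 0 0 0 0 0 1;0 0 0 0 0 0 1;0 0 0 0 0 0 1'
python3 - <<'E'
from h import *
p=r.snapshot("top"); s=r.snapshot("scene")
print(orange(p,(285,110,345,200))); print(orange(s,(250,190,325,260)))
A=cv2.resize(np.ascontiguousarray(p["color"][120:220,250:350,::-1]),(400,400),interpolation=cv2.INTER_CUBIC)
B=cv2.resize(np.ascontiguousarray(s["color"][170:290,240:360,::-1]),(400,400),interpolation=cv2.INTER_CUBIC)
cv2.imwrite("pics/c10.png",np.hstack([A,B]))
E
```

```text
time: 27.33
ee_pos: [0.4862, -0.042, 0.0506]
tool_rot: [-3.134, -0.001, 1.662]
wrist_force: [-20.6, -2.1, 28.2]
grip_width: 0.088
grip_force: 29.9
time: 27.83
ee_pos: [0.4862, -0.042, 0.0506]
tool_rot: [-3.134, -0.001, 1.662]
wrist_force: [-18.8, -1.2, 26.9]
grip_width: 0.09
grip_force: 29.9
[([0.5917, -0.0818], -168, [3.0, 7.7], np.float64(343.0), np.float64(172.0))]
[([0.5813, -0.089], -84, [5.7, 10.8], np.float64(281.0), np.float64(228.0)), ([0.5484, 0.0026], -158, [7.2, 11.8], np.float64(311.0), np.float64(241.0))]
```

View pics/c10.png

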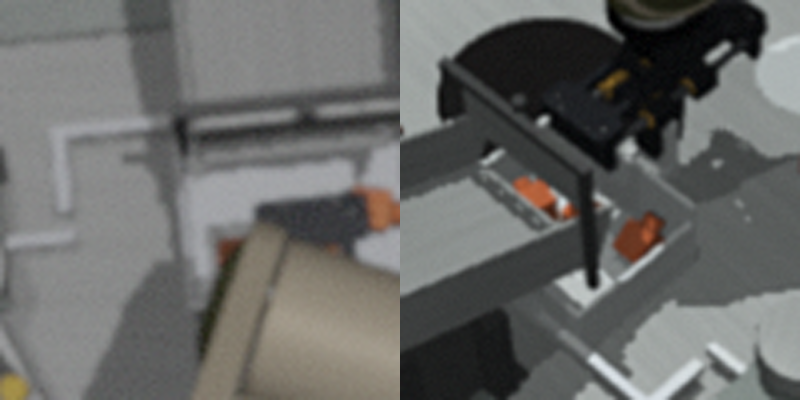

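Step 3 and 4 look done: the chute is empty and the copper parts lie in the pan (scene (535,190), (565,205), (640,235)). I'll draw back and slide the pan onto the mat.

```bash
python3 -m crank '0 0 0 -.15 -.01 0 1;0 0 0 -.3 -.03 0 1;0 0 0 -.5 -.05 0 1;0 0 0 -.7 -.07 0 1;0 0 0 -.9 -.08 0 1;0 0 0 -1.2 -.1 0 1;0 0 0 -1.5 -.13 0 1;0 0 0 -1.8 -.16 0 1;0 0 0 -2.1 -.2 0 1;0 0 0 -2.4 -.3 0 1;0 0 0 -2.6 -.5 0 1;0 0 0 -2.6 -.5 0 1' && python3 -m crank '0 0 0 -.1 -.4 0 1;0 0 0 -.2 -.8 0 1;0 0 0 -.3 -1.3 0 1;0 0 0 -.4 -1.8 0 1;0 0 0 -.5 -2.3 0 1;0 0 0 -.5 -2.8 0 1;0 0 0 -.5 -3.3 0 1;0 0 0 -.5 -3.8 0 1;0 0 0 -.5 -4.3 0 1;0 0 0 -.5 -4.7 0 1;0 0 0 -.5 -4.9 0 1;0 0 0 -.5 -4.9 0 1'
```

```text
time: 28.93
ee_pos: [0.4099, -0.0582, 0.05]
tool_rot: [-3.141, -0.0, 1.66]
wrist_force: [-2.5, 1.4, 15.0]
grip_width: 0.092
grip_force: 30.0
time: 29.93
ee_pos: [0.3955, -0.2054, 0.0499]
tool_rot: [-3.141, -0.001, 1.66]
wrist_force: [0.3, 0.8, 9.6]
grip_width: 0.092
grip_force: 30.2
```

```bash
python3 -m crank '0 0 0 0 0 0 .7;0 0 0 0 0 0 .7;0 0 0 0 0 0 .7;0 0 0 0 0 1 .7;0 0 0 0 0 2 .7;0 0 0 0 0 3 .7;0 0 0 0 0 4 .7;0 0 0 0 0 4 .7'
python3 - <<'E'
from h import *
p=r.snapshot("top"); print("strays",orange(p,(385,135,450,175)))
print("e",r.state()["ee_pos"])
E
```

```text
time: 30.6
ee_pos: [0.3973, -0.206, 0.1742]
tool_rot: [3.137, 0.005, 1.66]
wrist_force: [0.3, -0.9, 0.9]
grip_width: 0.3
grip_force: 0.0
strays [([0.6402, -0.2435], 112, [6.9, 11.1], np.float64(401.0), np.float64(153.0)), ([0.6254, -0.3321], 68, [7.2, 10.7], np.float64(433.0), np.float64(158.0))]
e [ 0.39654227 -0.20537019  0.1715114 ]
```

```bash
python3 -m crank '0 0 .5 1.2 -.2 0 .4;0 0 1 2.4 -.4 0 .4;0 0 1.5 3.6 -.6 0 .4;0 0 2 4.8 -.8 0 .4;0 0 2.6 6 -1 0 .4;0 0 3.2 7.2 -1.2 0 .4;0 0 3.2 8.2 -1.42 0 .4;0 0 3.2 8.2 -1.42 0 .4;0 0 3.2 8.2 -1.42 -1 .4;0 0 3.2 8.2 -1.42 -2 .4;0 0 3.2 8.2 -1.42 -2 .4'
```

```text
time: 31.57
ee_pos: [0.6387, -0.2458, 0.1017]
tool_rot: [-3.133, -0.01, 1.938]
wrist_force: [-1.2, 1.3, -1.3]
grip_width: 0.603
grip_force: 0.0
```

```bash
python3 -m crank '0 0 0 .03 -.03 -1 .4;0 0 0 .03 -.03 -2 .4;0 0 0 .03 -.03 -3 .4;0 0 0 .03 -.03 -3.5 .4;0 0 0 .03 -.03 -3.5 .4;0 0 0 .03 -.03 -3.5 .4' && python3 -m crank '0 0 0 0 0 0 1;0 0 0 0 0 0 1;0 0 0 0 0 0 1;0 0 0 0 0 0 1;0 0 0 0 0 0 1;0 0 0 0 0 1 1;0 0 0 0 0 2.2 1;0 0 0 0 0 3.4 1;0 0 0 0 0 4.5 1;0 0 0 0 0 4.5 1'
python3 - <<'E'
from h import *
p=r.snapshot("top"); s=r.snapshot("scene")
print(orange(p,(350,150,420,245))); print(orange(s,(230,150,330,240)))
E
```

```text
time: 32.07
ee_pos: [0.643, -0.2486, 0.0055]
tool_rot: [-3.142, 0.0, 1.939]
wrist_force: [-0.6, -0.2, 0.0]
grip_width: 0.604
grip_force: 0.0
time: 32.9
ee_pos: [0.6452, -0.2496, 0.1477]
tool_rot: [3.134, 0.009, 1.939]
wrist_force: [0.4, -0.6, -0.2]
grip_width: 0.317
grip_force: 30.0
[]
[([0.4957, -0.2501], -97, [7.7, 10.2], np.float64(271.0), np.float64(182.0)), ([0.4725, -0.2085], -158, [8.6, 10.1], np.float64(285.0), np.float64(186.0)), ([0.4544, -0.1613], -153, [6.9, 13.2], np.float64(300.0), np.float64(192.0))]
```

```bash
python3 -m crank '0 0 0 -1 .7 0 1;0 0 0 -2 1.4 0 1;0 0 0 -3 2.1 0 1;0 0 0 -4 2.9 0 1;0 0 0 -4.2 3 0 1;0 0 0 -4.2 3 -1 1;0 0 0 -4.2 3 -2 1;0 0 0 -4.2 3 -3 1;0 0 0 -4.2 3 -4 1;0 0 0 -4.2 3 -4 1;0 0 0 -4.2 3 -4 1' && python3 -m crank '0 0 0 0 0 0 .58;0 0 0 0 0 0 .58;0 0 0 0 0 0 .58;0 0 0 0 0 1 .58;0 0 0 0 0 2.2 .58;0 0 0 0 0 3.4 .58;0 0 0 0 0 4 .58;0 0 0 0 0 4 .58'; python3 -c "
from h import *
print(r.state()['ee_pos'],r.state()['tool_rot'])"
```

```text
time: 33.92
ee_pos: [0.5161, -0.158, 0.0184]
tool_rot: [-3.139, -0.003, 1.938]
wrist_force: [0.1, 1.2, -0.0]
grip_width: 0.317
grip_force: 30.0
time: 34.58
ee_pos: [0.5189, -0.1594, 0.1451]
tool_rot: [3.136, 0.007, 1.939]
wrist_force: [0.1, -0.1, -0.2]
grip_width: 0.425
grip_force: 0.0
[ 0.51886323 -0.15935607  0.14506135] [3.13555343 0.0073247  1.93871304]
```

```bash
python3 -m crank '0 0 -1.3 .7 -1 0 .4;0 0 -2.6 1.3 -2 0 .4;0 0 -3.9 1.9 -3 0 .4;0 0 -5.2 2.5 -4 0 .4;0 0 -6.5 3 -5 0 .4;0 0 -7.8 3.5 -5.9 0 .4;0 0 -8.7 3.5 -5.9 -1 .4;0 0 -8.7 3.5 -5.9 -2 .4;0 0 -8.7 3.5 -5.9 -3 .4;0 0 -8.7 3.5 -5.9 -3 .4;0 0 -8.7 3.5 -5.9 -3 .4'
```

```text
time: 35.5
ee_pos: [0.6214, -0.335, 0.0487]
tool_rot: [-3.139, -0.001, 1.179]
wrist_force: [0.6, -0.0, 0.3]
grip_width: 0.598
grip_force: 0.0
```

```bash
python3 -m crank '0 0 0 .05 0 -.8 .4;0 0 0 .05 0 -1.45 .4;0 0 0 .05 0 -1.45 .4;0 0 0 .05 0 -1.45 .4;0 0 0 .05 0 -1.45 1;0 0 0 .05 0 -1.45 1;0 0 0 .05 0 -1.45 1;0 0 0 .05 0 -1.45 1;0 0 0 .05 0 -1.45 1;0 0 0 .05 0 -1.45 1' && python3 -m crank '0 0 0 0 0 1 1;0 0 0 0 0 2.2 1;0 0 0 0 0 3.4 1;0 0 0 0 0 4.5 1;0 0 0 0 0 4.5 1'
python3 - <<'E'
from h import *
p=r.snapshot("top"); s=r.snapshot("scene")
print(orange(p,(350,150,420,245),.03)); print(orange(s,(230,150,330,240),.03))
E
```

```text
time: 36.33
ee_pos: [0.6239, -0.3357, 0.0074]
tool_rot: [3.14, 0.0, 1.179]
wrist_force: [-1.3, 1.6, 6.6]
grip_width: 0.323
grip_force: 28.9
time: 36.75
ee_pos: [0.6255, -0.3368, 0.1494]
tool_rot: [3.13, 0.003, 1.18]
wrist_force: [0.3, -0.7, 0.6]
grip_width: 0.325
grip_force: 28.9
[([0.517, -0.1533], 106, [6.4, 9.4], np.float64(370.0), np.float64(199.0)), ([0.5, -0.243], -92, [6.4, 10.3], np.float64(404.0), np.float64(204.0)), ([0.4784, -0.2014], -42, [7.0, 8.0], np.float64(388.0), np.float64(213.0)), ([0.4651, -0.1534], 82, [4.0, 6.6], np.float64(371.0), np.float64(218.0))]
[([0.5, -0.242], -85, [7.3, 9.9], np.float64(271.0), np.float64(182.0)), ([0.4768, -0.2012], -2, [8.4, 10.1], np.float64(285.0), np.float64(186.0)), ([0.4614, -0.1528], -157, [6.2, 12.5], np.float64(300.0), np.float64(192.0)), ([0.5171, -0.1556], -166, [7.0, 7.4], np.float64(284.0), np.float64(201.0))]
```

```bash
python3 -m crank '0 0 0 -.8 1 0 1;0 0 0 -1.6 2 0 1;0 0 0 -2.4 3 0 1;0 0 0 -3.2 4.2 0 1;0 0 0 -3.45 4.55 0 1;0 0 0 -3.45 4.55 -1 1;0 0 0 -3.45 4.55 -2 1;0 0 0 -3.45 4.55 -3 1;0 0 0 -3.45 4.55 -3.55 1;0 0 0 -3.45 4.55 -3.55 1;0 0 0 -3.45 4.55 -3.55 1' && python3 -m crank '0 0 0 0 0 0 .58;0 0 0 0 0 0 .58;0 0 0 0 0 0 .58;0 0 0 0 0 1 .58;0 0 0 0 0 2.2 .58;0 0 0 0 0 3.4 .58;0 0 0 0 0 4 .58;0 0 0 -1 1 4 .8;0 0 0 -2 2 4 1;0 0 0 -2 3 4 1;0 0 0 -2 4 4 1;0 0 0 -2 4 4 1'
python3 - <<'E'
from h import *
p=r.snapshot("top"); s=r.snapshot("scene")
print(orange(p,(350,150,430,245),.03)); print(orange(s,(230,150,330,240),.03))
A=cv2.resize(np.ascontiguousarray(p["color"][160:250,345:435,::-1]),(400,400),interpolation=cv2.INTER_CUBIC)
B=cv2.resize(np.ascontiguousarray(s["color"][180:300,300:420,::-1]),(400,400),interpolation=cv2.INTER_CUBIC)
cv2.imwrite("pics/c11.png",np.hstack([A,B]))
E
```

```text
time: 37.77
ee_pos: [0.5193, -0.1985, 0.0336]
tool_rot: [-3.138, -0.001, 1.179]
wrist_force: [-0.0, -0.6, -0.3]
grip_width: 0.324
grip_force: 28.9
time: 38.77
ee_pos: [0.4594, -0.0752, 0.1557]
tool_rot: [3.141, -0.001, 1.182]
wrist_force: [0.8, 0.1, -0.0]
grip_width: 0.064
grip_force: 0.0
[([0.5232, -0.194], 67, [6.9, 10.1], np.float64(385.0), np.float64(196.0)), ([0.5185, -0.1636], -126, [3.2, 4.6], np.float64(374.0), np.float64(198.0)), ([0.5002, -0.2426], -96, [6.5, 10.2], np.float64(403.0), np.float64(204.0))]
[([0.5012, -0.2411], -100, [7.6, 10.4], np.float64(271.0), np.float64(182.0)), ([0.4786, -0.1998], -170, [8.2, 9.3], np.float64(285.0), np.float64(186.0)), ([0.4592, -0.1543], -156, [6.8, 13.0], np.float64(300.0), np.float64(191.0)), ([0.5212, -0.1749], 93, [8.9, 23.5], np.float64(279.0), np.float64(198.0))]
```

View pics/c11.png

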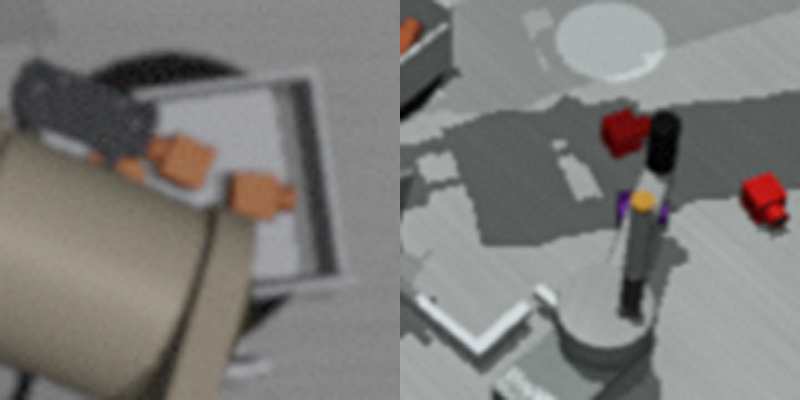

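All five fittings are in the pan on the mat (left picture), and the lever tip is at right-picture (632,290) with the post at (664,130). Now to compute the flip-back push.

Run:
```python
from h import *
s=r.snapshot("scene"); p=r.snapshot("top"); k=10/3
S=lambda a,b,z: at(s,300+(a-400)/k,180+b/k,z)[:2]
print("tip",S(632,282,.136),"post",S(664,120,.138),"piv",S(643,200,.10),"head",S(605,305,.09)); print(find(s,"lever_tip",.11,.2),find(p,"lever_tip",.11,.2))
B=np.array([.550,.1945])
for P in (S(664,120,.138),S(643,200,.10)): d=B-P; print("t",np.arctan2(d[1],d[0]),np.linalg.norm(d))
d=B-S(664,120,.138); t=np.arctan2(d[1],d[0]); rr=np.array([np.sin(t),-np.cos(t)]); h=-np.array([np.cos(t),np.sin(t)])
e=r.state(); c=B+.005*h
st=c+rr*(-.026-.007-.0175-.014); en=c-rr*.0075
print("start",st,"end",en,"delta start units",(st-e["ee_pos"][:2])/.03,"push units",(en-st)/.03,"turn",(np.degrees(t-e["tool_rot"][2]))/5, e["ee_pos"])
```

```text
tip [0.5449232  0.21392523] post [0.42542069 0.12670368] piv [0.46746682 0.1508535 ] head [0.54853548 0.1950634 ]
[(0.76, [371, 253], [367, 237, 10, 37], [0.506, 0.182], [66, 68, 66])] [(0.65, [241, 202], [227, 183, 32, 39], [0.507, 0.177], [77, 77, 75])]
t 0.49838094093992685 0.14183209938609453
t 0.48644924730730343 0.0933635023553713
start [0.51477695 0.24876405] end [0.54202318 0.19869766] delta start units [ 1.82024207 10.9541119 ] push units [ 0.9082077 -1.6688795] turn -7.790141181670149 [ 0.46016969 -0.07985931  0.15477725]
```

```bash
python3 -m crank '0 0 -.8 .2 1 1 1;0 0 -1.6 .4 2.2 1 1;0 0 -2.4 .6 3.4 1 1;0 0 -3.2 .8 4.6 1 1;0 0 -4 1 5.8 1 1;0 0 -4.8 1.2 7 1 1;0 0 -5.6 1.4 8.2 1 1;0 0 -6.4 1.6 9.4 1 1;0 0 -7.2 1.7 10.4 1 1;0 0 -7.8 1.8 10.95 1 1;0 0 -7.8 1.8 10.95 1 1;0 0 -7.8 1.8 10.95 1 1' && python3 -m crank '0 0 0 0 0 -1 1;0 0 0 0 0 -2 1;0 0 0 0 0 -2.4 1;0 0 0 0 0 -2.4 1;0 0 0 0 0 -2.4 1'
```

```text
time: 40.07
ee_pos: [0.5142, 0.2492, 0.1842]
tool_rot: [3.142, 0.001, 0.5]
wrist_force: [0.4, -0.3, 0.4]
grip_width: 0.001
grip_force: 0.0
time: 40.48
ee_pos: [0.5144, 0.2483, 0.113]
tool_rot: [3.142, 0.0, 0.498]
wrist_force: [-0.0, 0.5, 0.6]
grip_width: 0.006
grip_force: 0.0
```

```bash
python3 -m crank '0 0 0 .15 -.27 0 1;0 0 0 .3 -.55 0 1;0 0 0 .45 -.83 0 1;0 0 0 .6 -1.1 0 1;0 0 0 .75 -1.38 0 1;0 0 0 .92 -1.7 0 1;0 0 0 .92 -1.7 0 1' && python3 -m crank '0 0 0 -.2 .4 0 1;0 0 0 -.2 .4 1 1;0 0 0 -.2 .4 2 1;0 0 0 -.8 .4 3.4 1;0 0 0 -2 -.2 4 1;0 0 0 -3.2 -1 4 1;0 0 0 -4.4 -2 4 1;0 0 0 -4.8 -3 4 1;0 0 0 -4.8 -4 4 1;0 0 0 -4.8 -4 4 1'
python3 - <<'E'
from h import *
p=r.snapshot("top"); s=r.snapshot("scene")
print(find(p,"lever_tip",.11,.2),find(s,"lever_tip",.11,.2),px(p,[.533,.215,.117]),px(p,[.558,.167,.117]))
A=cv2.resize(np.ascontiguousarray(p["color"][150:250,220:420,::-1]),(800,400),interpolation=cv2.INTER_CUBIC)[:,:]
A=cv2.resize(A,(480,240)); B=cv2.resize(np.ascontiguousarray(s["color"][130:300,220:440,::-1]),(660,510)[:2],interpolation=cv2.INTER_CUBIC)
B=cv2.resize(B,(466,360)); C=np.zeros((600,480,3),np.uint8); C[:240,:480]=A; C[240:,:466]=B; cv2.imwrite("pics/c12.png",C)
E
```

```text
time: 41.07
ee_pos: [0.5427, 0.1966, 0.1128]
tool_rot: [3.141, -0.0, 0.497]
wrist_force: [-0.3, -0.6, -0.5]
grip_width: -0.002
grip_force: 0.0
time: 41.9
ee_pos: [0.3966, 0.0763, 0.2331]
tool_rot: [3.14, -0.0, 0.496]
wrist_force: [-0.2, 1.2, -1.2]
grip_width: 0.003
grip_force: 0.0
[(0.83, [247, 199], [240, 180, 20, 45], [0.514, 0.161], [76, 75, 74])] [(0.79, [362, 253], [351, 238, 27, 32], [0.521, 0.168], [65, 67, 64])] [225.24852661 192.15533122] [244.78103313 181.64501345]
```

View pics/c12.png

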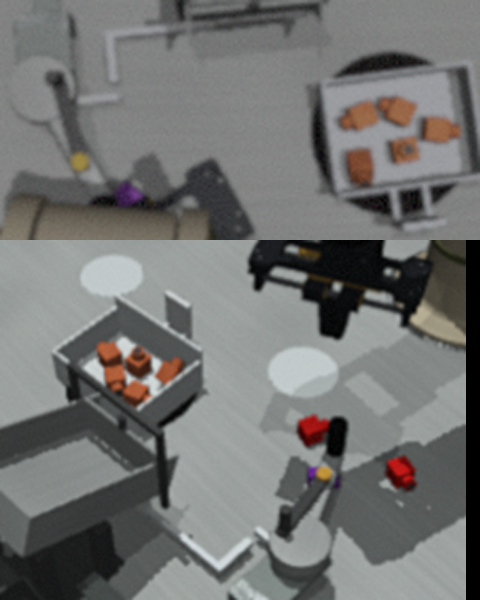

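The final picture shows all five copper fittings in the pan and the pan centred on the mat. The lever tip at (55,77) is now right of the handle (tightening side), the gate is down, and the arm is clear. Handing in.

```bash
python3 -m crank '0 0 0 0 0 0 1;0 0 0 0 0 0 1;0 0 0 0 0 0 1' && python3 -c "
from station import r
print(r.sign_off())"
```

```text
time: 42.35
ee_pos: [0.3976, 0.0793, 0.2325]
tool_rot: [-3.141, 0.0, 0.5]
wrist_force: [1.0, 0.4, -0.5]
grip_width: 0.008
grip_force: 0.0
the job is handed in; nothing more can be done
None
```

I handed the job in at about 42 s of robot time; the hand-in returned no verdict. In the last pictures all five fittings (two from the chute, three strays) are in the pan, the pan is centred on the mat, the lever is back on the tightening side and the gate is shut. I never read the bolt directly, but the ratchet met a hard stop and the paddle then opened, so I take it to be about 6.6 rad back.

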